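Free the slipped tile and set it on the viewing easel

TASK

A tile has slipped on edge into the narrow gap between the two stacks of tiled boards and is pinched there with only its top edge standing proud. Draw it up out of the gap, clear above the stacks, then set it in the empty place on the sloping easel, beside the tile already standing there: glazed face outward, foot on the ledge and close up to the rest, laid back flat against it before you let go. Leave the other tile on the easel and the offcut lying on the stack where they are.

Things in the scene. Friction and masses are not known exactly. Their poses are not given: they have to be found in the camera images.
- tile_center (a point): Centre of the slipped tile: 150 mm wide (y), 100 mm high (z, foot to top edge), 9 mm thick, 0.33 kg, loose. x points out of its white glazed face (the back is terracotta), to the stacks' +x at the start. It stands upright on the bench in the gap, its upper 33 mm above the stacks, pinched with about 8 N: some 8 to 18 N draw it up.
- tile_face (a point): Middle of the slipped tile's glazed face, 4.5 mm in front of tile_center; same axes.
- stacks: Two stacks of plywood boards faced with white tiles, fixed to the bench, each 150 mm deep (x), 304 mm wide (y), 67 mm high. Between them a 9 mm gap runs along y, open down to the bench. Origin: on the bench in the middle of the gap; x across the gap (one stack at -x, towards the robot, one at +x), z up.
- boards (a joint): The two upper boards of the +x stack (23 to 67 mm up), lying on foam that lets them shift a little and pushes them to the gap (1500 N/m). Slide in m: 0 while pressing on the tile, -0.003 with the tile out, positive away from the gap.
- easel: Plywood viewing easel, fixed: base 395 mm wide (y), 150 mm deep, 15 mm thick. Origin: on the bench under its middle. x is the way its face looks (away from the robot), z up. Its ledge and two-slat rest lean back towards the robot, 30 degrees from vertical, with room for two tiles side by side; the -y place is taken.
- rest: Empty (+y) place of the easel. Origin: its middle, where ledge meets rest, 75 mm above the bench. y along the ledge; z up the slope; x out of the rest. Ledge: the surface z = 0, x 0 to 30 mm, reaching 100 mm to +y; the other tile is 95 mm or more to -y. The slats' fronts are the plane x = 0 and end 59 mm up; nothing is behind a tile above that. A tile set well has its centre at x 4.5, z 50 mm.
- master_center (a point): The tile already standing on the easel (loose, same kind and size, same axes as the slipped one): its centre. Leave it.
- offcut: A cut strip of tile, 45 x 110 x 9 mm, lying loose on top of the stack nearer the robot, 80 mm or more from the gap. Origin under its centre. Leave it.

How it is judged:
By the outcome, as a careful person would: the job done as asked, in the order asked, and still so for the second after the job is handed in, with the robot touching nothing.
It also fails if it takes over 48 s, if anything falls off the work surface, if the arm or the gripper's body presses on something with over 40 N, if the wrist force passes 120 N, or if a joint passes its speed limit or range.

ROBOT

A 7-joint arm with a two-finger parallel gripper is mounted at the origin on the work surface. World frame = base frame: x ahead of the robot, y to its left, z up, the work surface at z = 0. Lengths are in m, angles in rad, forces in N, time in s.
With the tool pointing down it reaches from about 0.4 to 0.925 m from the base axis. Payload 4.1 kg.
Tool frame: the origin (TCP) lies on the centre line of the jaws, within the pads' length; the fingertips stand 25 mm ahead of it and the grasp point (between the pads) lies 6 mm ahead of it; z points along the fingers, y is the line along which they close (so a half turn about z gives the same grasp; the last joint's range is limited). The gripper opens to 85 mm and grips with 20 to 120 N. Pads are 22 mm wide; open, the fingers measure 114 mm over their backs; the gripper's body (76 mm by 85 mm) begins 54 mm behind the grasp point. The pads swing forward as they close: fully open they stand 13 mm farther back than shut.
Start: joints at [1.131, 0.398, 0.045, 1.537, -0.019, 1.207, -0.051], TCP at [0.217, -0.613, 0.256] pointing down, gripper open.
Joint ranges: [-2.82, 2.82], [-0.49, 2.23], [-1.37, 1.46], [0, 2.46], [-1.36, 4.5], [0.23, 2], [-2.94, 2.94]. Speed limits (rad/s): [2.57, 2.57, 3.14, 3.14, 3.14, 3.14, 3.14].

INTERFACE

Orientations are given as [roll, pitch, yaw] about the fixed x, y, z axes, in that order (R = Rz(yaw) Ry(pitch) Rx(roll)).
In Python, from cell import robot, cams gives the robot as it stands. The module is installed in compiled form; this text tells all that it offers.
- The arm moves only by the tool send_rows, never from a script. Its argument "moves" is a list of rows, each an object with "jaw": the gripper's target within -1 to 1 (fully open at 1, half-way at 0, shut at -1); "xyz": the shift along the world's x, y, z in mm, a list of three; "rot": the turn, a rotation vector about the world's x, y, z in degrees, a list of three. In form: [{"jaw": jaw, "xyz": [tx, ty, tz], "rot": [ax, ay, az]}, ...]. A call has 1 to 12 rows; each row is the pose to reach, as a shift and turn from the pose commanded when the call began; what a row does not reach only later rows make up. A row lasts 1/8 s, in which the tool goes at most 62.5 mm and 10.7 degrees, less where a joint would pass 70% of its speed; a pose out of reach is approached as far as the arm can. A call with a gripper value outside its range is refused whole. The fingers move at their own pace and stop on an object; the grip force is fixed at half the most. Time passes only in rows, so rows that repeat a pose let the fingers close. It gives the time, the measured TCP pose, the force, the opening and the grip force at its end, in the units of the state.
- robot.state(): the state, without advancing time (a new reading comes with each control period).
- cams.snapshot(name): name is "side" or "top" or "wrist"; returns a dict with "img" (400x640x3 uint8, red, green, blue), "intrinsics" (3x3 intrinsics, pixels), "origin" and "orientation" of the camera in the world. Camera axes: x right, y up, looking along -z (the intrinsics and any distortion apply to the point x, -y, -z); pixel columns grow to the right and rows downward; lengths in m; the calibration is good to about 2 mm. A picture is of the moment at which its call begins. There is no depth.
- robot.sign_off(): hands the job in; it is judged then, once.
The state is a dict: "time_s": time; "joints": joint angles; "joint_velocities": joint speeds; "effort": joint torques, N m; "position": TCP position; "orientation": TCP orientation; "ft_force": force on the tool from outside, world axes, zero at the start; "torque": the same for the moment, N m; "width": opening from 0.0 (shut) to 1.0 (fully open); "grasp_force": force on a finger pad.
Only numpy, scipy, OpenCV 4.12 (cv2) and the standard library are available. Lean on these libraries where they do the work, as an engineer would, in place of code of your own. Each camera call takes 0.05 s, during which the arm holds its last target. There are 200 camera calls.

## Working session

There is one attempt and no reset: what is moved stays moved. The work goes in short steps, Python scripts to look and compute and a tool call to move; the robot and the scene stay as the last step left them, time stands still between calls to the robot, and variables do not carry over. Pictures are saved under pics/ and viewed, at most 13 in all, crops included, and the job is handed in when it is done.

Besides the shell and the picture viewer there is one more tool, called after "Emit:" by a JSON object that holds its "api" and its "payload". send_rows: Moves the arm, as the interface text tells. Its arguments: {"type":"object","properties":{"moves":{"type":"array","items":{"type":"object","properties":{"jaw":{"type":"number"},"xyz":{"type":"array","items":{"type":"number"}},"rot":{"type":"array","items":{"type":"number"}}}}}},"required":["moves"]}

```bash
mkdir -p pics
cat > h.py <<'E'
import numpy as np, cv2
from cell import robot, cams
def snap(n,f):
    s=cams.snapshot(n); cv2.imwrite('pics/'+f,s['img'][:,:,::-1].copy()); np.savez('pics/'+f+'.npz',**{k:np.array(s[k]) for k in('intrinsics','origin','orientation')}); return s
def cam(f):
    d=np.load('pics/'+f+'.npz'); o=d['orientation']
    if o.shape!=(3,3):
        from scipy.spatial.transform import Rotation as R
        o=R.from_euler('xyz',o).as_matrix() if o.size==3 else R.from_quat(o).as_matrix()
    return d['intrinsics'],d['origin'],o
def ray(f,u,v):
    K,p,R=cam(f); d=R@(np.array([1,-1,-1])*(np.linalg.inv(K)@[u,v,1])); return p,d
def atz(f,u,v,z):
    p,d=ray(f,u,v); return p+d*(z-p[2])/d[2]
def proj(f,P):
    K,p,R=cam(f); c=R.T@(np.array(P)-p); q=K@(c*[1,-1,-1]); return q[:2]/q[2]
E
python3 - <<'E'
from h import *
for n in('top','side'):
    s=snap(n,n+'0.png'); print({k:v for k,v in s.items() if k!='img'})
print(robot.state())
E
```

```text
{'intrinsics': array([[431.28121906,   0.        , 322.28820045],
       [  0.        , 431.28121906, 194.55734445],
       [  0.        ,   0.        ,   1.        ]]), 'origin': array([0.32577275, 0.0163042 , 1.18879594]), 'orientation': array([ 0.18236092, -0.02856682, -1.54143155])}
{'intrinsics': array([[375.35781606,   0.        , 318.17265955],
       [  0.        , 375.35781606, 199.46044663],
       [  0.        ,   0.        ,   1.        ]]), 'origin': array([0.16868815, 0.39042248, 0.70472971]), 'orientation': array([ 0.70021424,  0.01175491, -2.39169727])}
{'time_s': 0.1, 'joints': array([ 1.13101815,  0.39912653,  0.04500482,  1.53775627, -0.01869414,
        1.20690336, -0.05071494]), 'joint_velocities': array([-0.000391  , -0.00157414, -0.00211674, -0.00294198, -0.00045629,
        0.00083828, -0.00046529]), 'effort': array([ 3.75005475e-03, -4.76260757e+01,  1.36976503e+00, -2.54949027e+01,
        1.17455906e-02,  4.98751659e-03, -2.14947062e-05]), 'position': array([ 0.21710923, -0.61210909,  0.25536018]), 'orientation': array([-3.13982392e+00,  1.16227303e-04,  3.40906452e-01]), 'ft_force': array([-0.62531845, -0.07221017, -0.06283693]), 'torque': array([ 0.03232726,  0.00964394, -0.00310522]), 'grasp_force': 0.0, 'width': 0.9976030303683082}
```

View pics/top0.png

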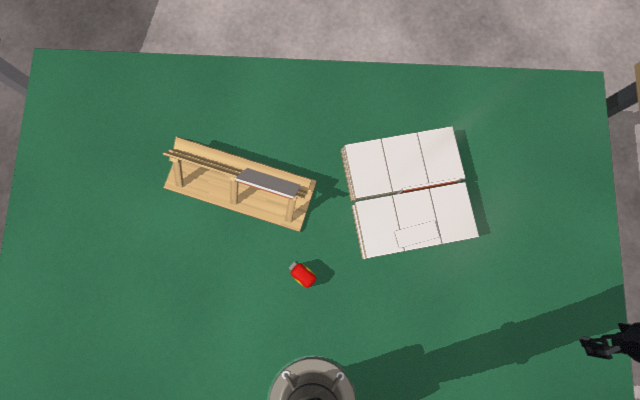

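View pics/side0.png

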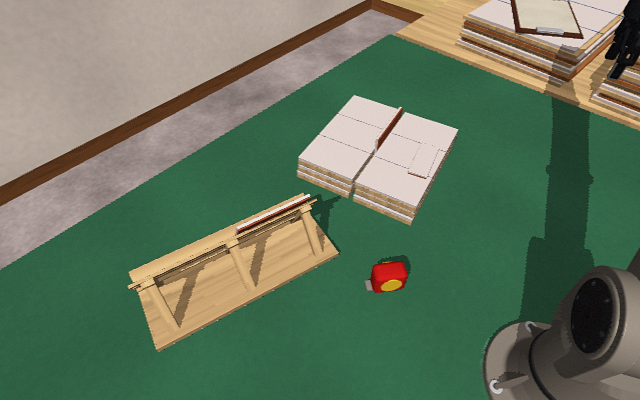

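The top view shows the stacks at about (342–478, 128–258), with the tile in the gap around (400–466, 185–192). The easel is at (165–315, 138–230) with its left (+y) place empty. The side view agrees. I'll enlarge both areas.

Run:
```python
from h import *
t=cv2.imread('pics/top0.png'); s=cv2.imread('pics/side0.png')
f=lambda a:cv2.resize(a,(800,300*1),interpolation=cv2.INTER_CUBIC)
a=cv2.resize(t[120:265,335:485],(400,387),interpolation=cv2.INTER_CUBIC)
b=cv2.resize(t[130:240,160:320],(400,275),interpolation=cv2.INTER_CUBIC)
c=cv2.resize(s[90:230,290:470],(400,311),interpolation=cv2.INTER_CUBIC)
d=cv2.resize(s[185:360,120:350],(400,304),interpolation=cv2.INTER_CUBIC)
o=np.zeros((600,800,3),np.uint8)
a=cv2.resize(t[120:220,335:485],(400,267),interpolation=cv2.INTER_CUBIC)
o[:267,:400]=a;o[:275,400:]=b;o[280:591,:400]=c;o[280:584,400:]=d
cv2.imwrite('pics/c1.png',o)
```

```text
(no output)
```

View pics/c1.png

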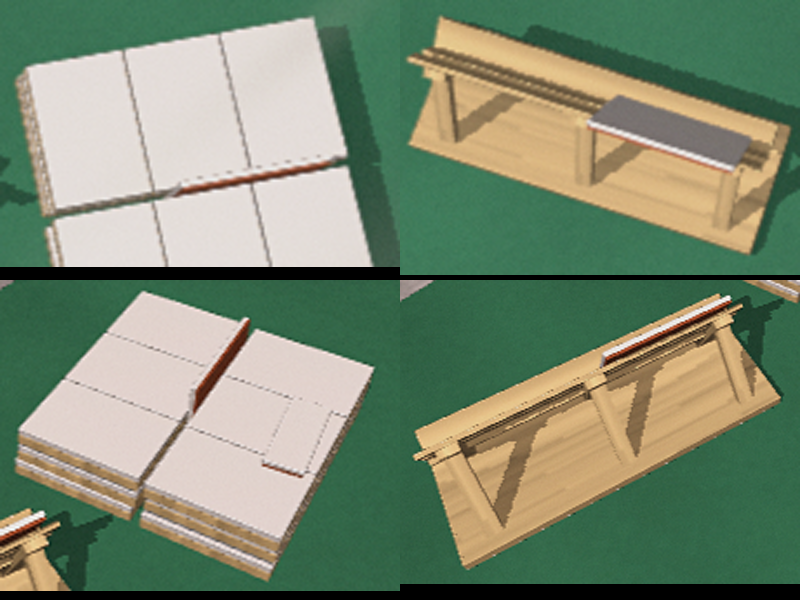

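Run:
```python
from h import *
T='top0.png';S='side0.png'
def A(x,y):return 335+x/2.667,120+y/2.667
def B(x,y):return 160+(x-400)/2.5,130+y/2.5
def C(x,y):return 290+x*.45,90+(y-280)*.45
def D(x,y):return 120+(x-400)*.575,185+(y-280)*.575
from scipy.optimize import least_squares
def fit(obs,x0):
    def r(p):
        c,s=np.cos(p[2]),np.sin(p[2])
        return np.concatenate([proj(f,[p[0]+c*X-s*Y,p[1]+s*X+c*Y,Z])-uv for f,uv,(X,Y,Z) in obs])
    q=least_squares(r,x0,loss='soft_l1'); print(q.x.round(4),np.degrees(q.x[2]).round(2),r(q.x).round(1)); return q.x
# stacks half dims: x ±(4.5..154.5), y ±152
z=.067
st=fit([(T,A(28,66),(.1545,.152,z)),(T,A(312,18),(.1545,-.152,z)),(T,A(345,157),(.0045,-.152,z)),(T,A(50,213),(.0045,.152,z)),
 (T,(363,258),(-.1545,.152,z)),(T,(478,237),(-.1545,-.152,z)),(S,C(142,292),(.1545,-.152,z)),(S,C(20,430),(.1545,.152,z)),(S,C(270,540),(-.1545,.152,z)),(S,C(374,368),(-.1545,-.152,z))],[.7,-.2,.1])
for p in [A(180,184),A(340,156)]: print('tile top',atz(T,*p,.1))
print('side',atz(S,*C(191,388),.1),atz(S,*C(247,320),.1))
es=fit([(T,B(442,17),(.075,.1975,.015)),(T,B(790,127),(.075,-.1975,.015)),(T,B(409,142),(-.075,.1975,.015)),(T,B(752,253),(-.075,-.1975,.015)),
 (S,D(464,567),(-.075,.1975,.015)),(S,D(780,398),(-.075,-.1975,.015)),(S,D(415,432),(.075,.1975,.015))],[.65,.2,-.2])
def w(p,e):c,s=np.cos(p[2]),np.sin(p[2]);return p[0]+c*e[0]-s*e[1],p[1]+s*e[0]+c*e[1]
# slat top edge left end / ledge
for nm,p in [('slat L',B(425,50)),('ledge L',B(408,59)),('master TL back',B(588,127)),('master TR',B(741,168))]:
    for zz in (.075,.126,.155): 
        g=atz(T,*p,zz); c,s=np.cos(es[2]),np.sin(es[2]); d=g[:2]-es[:2]; print(nm,zz,g.round(3),'easel',(c*d[0]+s*d[1]).round(3),(-s*d[0]+c*d[1]).round(3))
```

```text
[ 0.553  -0.2417  0.2031] 11.63 [-2.5 -0.4 -0.4  0.2 -0.3  0.6 -0.5 -1.7  1.7 -0.1  0.   0.8  0.2 -0.9
 -2.7 -0.7  3.2 -0.2  0.4 -0.3]
tile top [ 0.54930013 -0.21602189  0.1       ]
tile top [ 0.58277478 -0.37359858  0.1       ]
side [ 0.5493844  -0.21420536  0.1       ] [ 0.57463795 -0.35643033  0.1       ]
[ 0.5657  0.2179 -0.2818] -16.15 [ 5.7  0.7  0.2 -0.4 -1.   0.4 -1.6  0.3 -2.1 -1.3 -0.2 -1.1  6.1 11.8]
slat L 0.075 [0.638 0.398 0.075] easel 0.02 0.193
slat L 0.126 [0.624 0.38  0.126] easel 0.011 0.172
slat L 0.155 [0.616 0.37  0.155] easel 0.006 0.16
ledge L 0.075 [0.628 0.414 0.075] easel 0.005 0.206
ledge L 0.126 [0.614 0.396 0.126] easel -0.003 0.185
ledge L 0.155 [0.606 0.386 0.155] easel -0.008 0.173
master TL back 0.075 [0.561 0.22  0.075] easel -0.005 0.001
master TL back 0.126 [0.55  0.211 0.126] easel -0.013 -0.011
master TL back 0.155 [0.544 0.206 0.155] easel -0.017 -0.018
master TR 0.075 [0.523 0.058 0.075] easel 0.003 -0.165
master TR 0.126 [0.514 0.056 0.126] easel -0.005 -0.17
master TR 0.155 [0.509 0.055 0.155] easel -0.01 -0.172
```

Run:
```python
from h import *
T='top0.png';S='side0.png'
def B(x,y):return 160+(x-400)/2.5,130+y/2.5
def D(x,y):return 120+(x-400)*.575,185+(y-280)*.575
from scipy.optimize import least_squares
obs=[(T,B(409,142),(-.075,.1975,.015)),(T,B(752,253),(-.075,-.1975,.015)),(S,D(464,567),(-.075,.1975,.015)),(S,D(780,398),(-.075,-.1975,.015)),
 (T,B(442,17),('l',.1975,.09)),(T,B(790,127),('l',-.1975,.09)),(S,D(415,432),('l',.1975,.09))]
def r(p):
    c,s=np.cos(p[2]),np.sin(p[2]);o=[]
    for f,uv,(X,Y,Z) in obs:
        if X=='l': X=p[3]
        o.append(proj(f,[p[0]+c*X-s*Y,p[1]+s*X+c*Y,Z])-uv)
    return np.concatenate(o)
q=least_squares(r,[.57,.22,-.27,.05]);p=q.x;print(p,np.degrees(p[2]),r(p).round(1))
xr=p[3]-.026; c,s=np.cos(p[2]),np.sin(p[2])
print('rest x in easel',xr)
def rest(X,Y,Z):
    e=[xr+X*.866-Z*.5, .0975+Y, .075+X*.5+Z*.866]; return np.array([p[0]+c*e[0]-s*e[1],p[1]+s*e[0]+c*e[1],e[2]])
print(rest(0,0,0),rest(.0045,0,.05))
for P in [(0,0,.059),(0,.1,.059),(0,.1,0),(0.009,-.195+.075,.1),(0.0,-.195+.075,.1),(0,-.27,.1)]:
    u=proj(T,rest(*P)); print(P,u,(u-[160,130])*2.5+[400,0])
```

```text
[ 0.56275247  0.21300647 -0.28328179  0.05645007] -16.230850750929985 [ 0.7  1.4  0.   1.6  1.  -2.3  2.3 -1.6 -3.3 -0.7  0.2  1.3 -3.9 -0.4]
rest x in easel 0.030450068563993297
[0.61924094 0.2981094  0.075     ] [0.59897904 0.30400786 0.12055   ]
(0, 0, 0.059) [198.27191785 163.65963901] [495.67979463  84.14909752]
(0, 0.1, 0.059) [160.94288638 151.57040292] [402.35721596  53.92600729]
(0, 0.1, 0) [171.64198363 146.76477609] [429.10495907  41.91194023]
(0.009, -0.12000000000000001, 0.1) [239.02960169 179.51290976] [597.57400423 123.78227439]
(0.0, -0.12000000000000001, 0.1) [238.22691728 182.90026096] [595.56729321 132.2506524 ]
(0, -0.27, 0.1) [297.04613624 201.9756318 ] [742.6153406  179.93907949]
```

Emit:
{"api": "send_rows", "payload": {"moves": [{"jaw":1,"xyz":[349,319,-20],"rot":[0,0,82]},{"jaw":1,"xyz":[349,319,-20],"rot":[0,0,82]},{"jaw":1,"xyz":[349,319,-20],"rot":[0,0,82]},{"jaw":1,"xyz":[349,319,-20],"rot":[0,0,82]},{"jaw":1,"xyz":[349,319,-20],"rot":[0,0,82]},{"jaw":1,"xyz":[349,319,-20],"rot":[0,0,82]},{"jaw":1,"xyz":[349,319,-20],"rot":[0,0,82]},{"jaw":1,"xyz":[349,319,-20],"rot":[0,0,82]},{"jaw":1,"xyz":[349,319,-20],"rot":[0,0,82]},{"jaw":1,"xyz":[349,319,-20],"rot":[0,0,82]},{"jaw":1,"xyz":[349,319,-20],"rot":[0,0,82]}]}}

```text
time_s: 1.48
position: [0.5649, -0.2956, 0.2362]
orientation: [-3.141, 0.001, 1.769]
ft_force: [-0.2, 0.5, 0.2]
width: 1.006
grasp_force: 0.0
```

Run:
```python
from h import *
snap('wrist','w1.png'); s=robot.state(); print(s['time_s'],s['position'],np.degrees(s['orientation']),s['joints'].round(2),s['ft_force'])
print(cam('w1.png')[1:])
for X,Y in((.0045,.075),(.0045,-.075),(-.0045,.075)):
    c,si=np.cos(.203),np.sin(.203); print(proj('w1.png',[.566+c*X-si*Y,-.293+si*X+c*Y,.1]))
```

```text
1.525 [ 0.56507264 -0.29541307  0.23626973] [-1.79955368e+02  3.60964407e-02  1.01341463e+02] [ 0.7   0.41 -0.38  1.58  0.16  1.18  0.48] [ 0.33783072 -0.04566598  0.05222609]
(array([ 0.54994862, -0.22269793,  0.35343477]), array([[ 0.98100858, -0.1859934 , -0.05503298],
       [ 0.19396021,  0.93881889,  0.28460239],
       [-0.00126817, -0.28987159,  0.95706471]]))
[327.49390483  96.37587945]
[327.52698024 278.19196314]
[315.21908177  96.47648667]
```

View pics/w1.png

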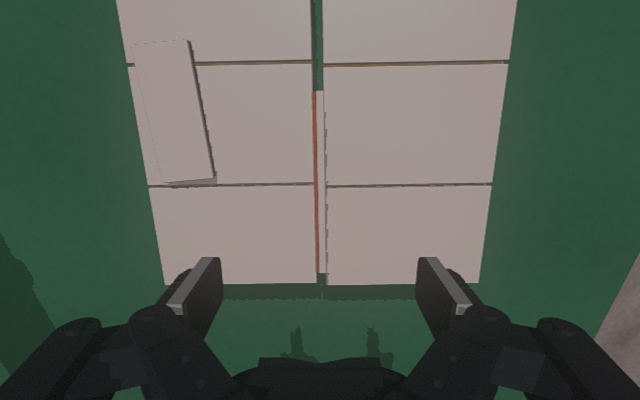

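The wrist view shows the tile's top edge running from (320, 91) to (322, 272), within a few pixels of the prediction. I'll read the edges off row profiles.

Run:
```python
from h import *
im=cv2.imread('pics/w1.png')[:,:,::-1]
for v in(100,140,240,265): print(v,[tuple(map(int,x)) for x in im[v,310:332]])
print([tuple(map(int,x)) for x in im[84:98,320]]);print([tuple(map(int,x)) for x in im[264:280,321]])
```

```text
100 [(163, 154, 151), (155, 139, 131), (138, 103, 91), (131, 82, 64), (128, 77, 60), (121, 81, 67), (141, 125, 120), (160, 150, 145), (165, 154, 149), (161, 150, 144), (163, 152, 148), (163, 151, 146), (163, 151, 146), (136, 126, 122), (149, 139, 134), (163, 154, 148), (163, 153, 148), (162, 153, 147), (163, 153, 147), (161, 151, 147), (163, 153, 148), (162, 152, 147)]
140 [(163, 152, 146), (164, 153, 149), (151, 130, 121), (135, 93, 78), (130, 80, 64), (129, 81, 65), (117, 83, 74), (146, 132, 128), (162, 151, 147), (164, 153, 148), (163, 152, 147), (161, 149, 144), (164, 152, 148), (155, 142, 137), (120, 109, 105), (115, 105, 102), (152, 141, 136), (165, 153, 147), (165, 153, 148), (163, 150, 146), (162, 151, 145), (162, 150, 145)]
240 [(162, 149, 144), (163, 149, 144), (161, 149, 144), (163, 150, 144), (158, 140, 134), (138, 104, 93), (128, 79, 63), (127, 78, 62), (123, 89, 78), (150, 134, 129), (161, 149, 144), (163, 150, 145), (162, 149, 145), (164, 150, 145), (161, 148, 142), (128, 118, 113), (117, 107, 104), (152, 140, 134), (163, 149, 144), (163, 150, 145), (161, 148, 143), (1
[... 159 characters left out ...]
8, 64), (141, 124, 120), (158, 149, 145), (162, 149, 144), (161, 148, 142), (161, 148, 143), (162, 149, 145), (147, 135, 130), (123, 113, 109), (147, 135, 131), (163, 150, 143), (162, 149, 143), (162, 149, 144), (160, 147, 141)]
[(69, 90, 74), (68, 90, 74), (67, 89, 73), (69, 91, 75), (67, 90, 74), (68, 88, 73), (100, 103, 96), (166, 153, 149), (167, 154, 149), (163, 151, 146), (164, 153, 148), (163, 152, 147), (163, 152, 148), (163, 151, 148)]
[(162, 148, 144), (162, 149, 144), (163, 150, 145), (163, 150, 145), (163, 150, 146), (163, 151, 145), (162, 149, 144), (163, 151, 145), (162, 150, 144), (89, 90, 83), (56, 67, 56), (59, 71, 60), (58, 71, 60), (61, 73, 62), (59, 71, 61), (58, 71, 59)]
```

Run:
```python
from h import *
P=[atz('w1.png',u,v,.1) for u,v in((317.6,100),(318.4,140),(320.2,240),(320.7,265))]
a=atz('w1.png',317.3,90.3,.1);b=atz('w1.png',320.9,273,.1)
print(np.array(P).round(4)); d=a-b; print(a,b,(a+b)/2,np.linalg.norm(d),'yaw',np.degrees(np.arctan2(-d[0],d[1])))
```

```text
[[ 0.5487 -0.2225  0.1   ]
 [ 0.5549 -0.251   0.1   ]
 [ 0.5723 -0.3317  0.1   ]
 [ 0.5773 -0.3543  0.1   ]]
[ 0.54714083 -0.21593457  0.1       ] [ 0.57892112 -0.36173786  0.1       ] [ 0.56303098 -0.28883622  0.1       ] 0.1492266256607883 yaw 12.296261279329123
```

Emit:
{"api": "send_rows", "payload": {"moves": [{"jaw":1,"xyz":[-3,5,-50],"rot":[0,0,0.8]},{"jaw":0.3,"xyz":[-3,5,-100],"rot":[0,0,0.8]},{"jaw":0,"xyz":[-3,5,-125],"rot":[0,0,0.8]},{"jaw":-0.3,"xyz":[-3,5,-137],"rot":[0,0,0.8]},{"jaw":-0.4,"xyz":[-3,5,-137],"rot":[0,0,0.8]},{"jaw":-0.4,"xyz":[-3,5,-137],"rot":[0,0,0.8]},{"jaw":-0.4,"xyz":[-3,5,-137],"rot":[0,0,0.8]}]}}

```text
time_s: 2.4
position: [0.5642, -0.289, 0.1008]
orientation: [3.139, 0.002, 1.786]
ft_force: [0.2, 0.5, -0.1]
width: 0.294
grasp_force: 0.0
```

Run:
```python
from h import *
snap('wrist','w2.png'); s=robot.state(); print(s['time_s'],s['position'],np.degrees(s['orientation']),s['width'],s['ft_force'])
```

```text
2.45 [ 0.56396289 -0.28896684  0.10057151] [1.79900787e+02 8.00122090e-02 1.02321512e+02] 0.2994450586325307 [ 0.08402023  1.26148227 -0.56083675]
```

View pics/w2.png

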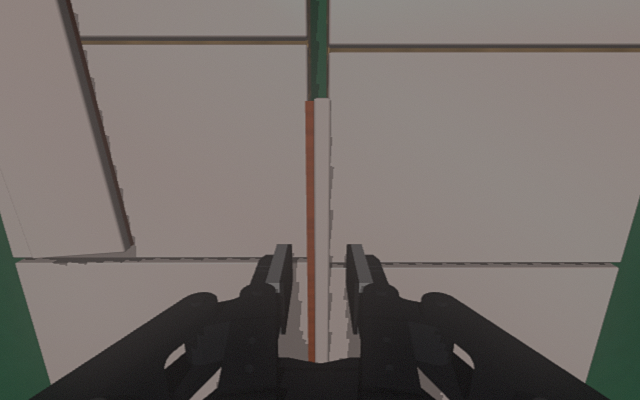

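The pads straddle the tile almost evenly: 14 px on the left and 17 px on the right. Closing now.

Emit:
{"api": "send_rows", "payload": {"moves": [{"jaw":-0.5,"xyz":[-0.5,0,-1.5],"rot":[0,0,0]},{"jaw":-1,"xyz":[-0.5,0,-1.5],"rot":[0,0,0]},{"jaw":-1,"xyz":[-0.5,0,-1.5],"rot":[0,0,0]},{"jaw":-1,"xyz":[-0.5,0,-1.5],"rot":[0,0,0]},{"jaw":-1,"xyz":[-0.5,0,-1.5],"rot":[0,0,0]},{"jaw":-1,"xyz":[-0.5,0,-1.5],"rot":[0,0,0]}]}}

```text
time_s: 3.2
position: [0.5636, -0.2885, 0.0981]
orientation: [3.14, 0.0, 1.786]
ft_force: [3.7, 0.9, 0.5]
width: 0.095
grasp_force: 60.1
```

Emit:
{"api": "send_rows", "payload": {"moves": [{"jaw":-1,"xyz":[0,0,4],"rot":[0,0,0]},{"jaw":-1,"xyz":[0,0,10],"rot":[0,0,0]},{"jaw":-1,"xyz":[0,0,16],"rot":[0,0,0]},{"jaw":-1,"xyz":[0,0,24],"rot":[0,0,0]},{"jaw":-1,"xyz":[0,0,24],"rot":[0,0,0]}]}}

```text
time_s: 3.82
position: [0.563, -0.2864, 0.1193]
orientation: [3.141, -0.004, 1.787]
ft_force: [7.2, 1.8, -11.3]
width: 0.09
grasp_force: 59.4
```

Emit:
{"api": "send_rows", "payload": {"moves": [{"jaw":-1,"xyz":[0,0,10],"rot":[0,0,0]},{"jaw":-1,"xyz":[0,0,20],"rot":[0,0,0]},{"jaw":-1,"xyz":[0,0,32],"rot":[0,0,0]},{"jaw":-1,"xyz":[0,0,44],"rot":[0,0,0]},{"jaw":-1,"xyz":[0,0,60],"rot":[0,0,0]},{"jaw":-1,"xyz":[0,0,90],"rot":[0,0,0]},{"jaw":-1,"xyz":[0,0,120],"rot":[0,0,0]},{"jaw":-1,"xyz":[0,0,150],"rot":[0,0,0]},{"jaw":-1,"xyz":[0,0,150],"rot":[0,0,0]}]}}

```text
time_s: 4.95
position: [0.563, -0.2896, 0.2741]
orientation: [3.14, 0.003, 1.785]
ft_force: [0.4, -0.7, -4.5]
width: 0.089
grasp_force: 61.4
```

Run:
```python
from h import *
a=snap('wrist','w3.png')['img']; b=snap('side','s3.png')['img']; cv2.imwrite('pics/c3.png',np.vstack([a[:, :, ::-1][150:400],b[:,:,::-1][40:300]]))
s=robot.state(); print(s['time_s'],s['position'],np.degrees(s['orientation']),s['width'],s['ft_force'])
```

```text
5.05 [ 0.56134707 -0.28876714  0.27053749] [-1.79836222e+02 -6.49442954e-02  1.02296783e+02] 0.09567467659210986 [ 0.12857774  0.65575131 -4.93740904]
```

View pics/c3.png

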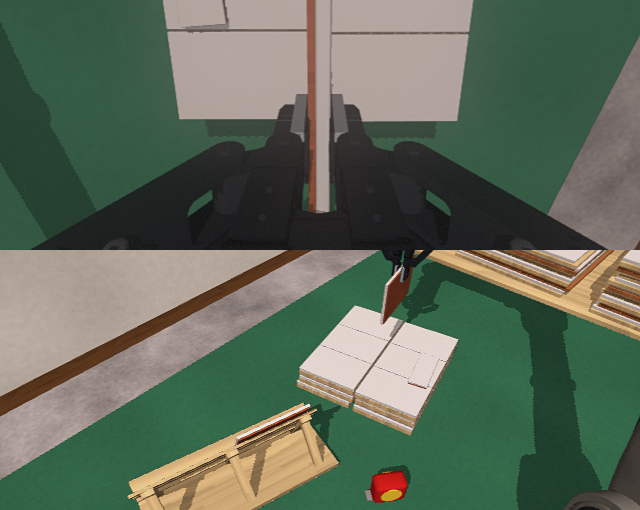

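The tile is clear of the stacks (side view, tile at about (395, 335)). The offcut is undisturbed. I'll check for slip or tilt in the grip.

Run:
```python
from h import *
for f in('w2.png','w3.png'):
    im=cv2.imread('pics/'+f).astype(int); 
    col=im[40:160,322].sum(1); print(f,'far end row',40+np.argmax(np.diff(col))+.5, 'max', np.diff(col).max())
    for v in (130,200,330): 
        r=im[v]; red=r[:,2]-r[:,1]; i=np.where(red[280:350]>25)[0]+280; print(v,i.min(),i.max(),[int(x) for x in r[i.max():i.max()+24].sum(1)])
```

```text
w2.png far end row 97.5 max 141
130 306 313 [228, 319, 369, 395, 401, 405, 399, 405, 398, 396, 396, 401, 398, 400, 401, 378, 337, 302, 370, 403, 405, 408, 405, 404]
200 307 313 [235, 302, 361, 393, 401, 397, 397, 399, 398, 398, 395, 396, 397, 397, 392, 352, 284, 362, 402, 403, 399, 398, 399, 399]
330 308 314 [207, 325, 376, 390, 390, 388, 381, 385, 387, 387, 388, 385, 380, 347, 300, 357, 391, 389, 390, 386, 388, 388, 385, 386]
w3.png far end row 77.5 max 130
130 306 314 [289, 408, 472, 508, 512, 509, 505, 505, 508, 510, 510, 509, 509, 508, 511, 495, 451, 388, 465, 510, 514, 508, 504, 508]
200 307 314 [296, 383, 456, 497, 510, 504, 504, 507, 503, 512, 507, 504, 508, 502, 510, 468, 397, 468, 507, 507, 504, 505, 503, 503]
330 309 315 [272, 401, 476, 492, 488, 489, 485, 487, 488, 493, 489, 488, 489, 446, 290, 144, 136, 140, 184, 166, 122, 126, 125, 127]
```

Run:
```python
from h import *
for f in('w2.png','w3.png'):
    im=cv2.imread('pics/'+f).astype(int); 
    print(f,[(v,int((im[v,306:315,2]-im[v,306:315,1]).max())) for v in range(70,112,2)])
    print(cam(f)[1].round(4))
K,p,R=cam('w3.png')
# tile in w3 if unslipped: TCP-relative
c=np.radians(12.3); ey=np.array([-np.sin(c),np.cos(c),0])
t2=np.array([.5633,-.2889,.1])+.075*ey; t3=t2+(np.load('pics/w3.png.npz')['origin']-np.load('pics/w2.png.npz')['origin'])+[0,0,.0015]
print(proj('w2.png',t2),proj('w3.png',t3),[proj('w3.png',t3+[0,0,d])[1] for d in(-.005,.005)])
```

```text
w2.png [(70, 12), (72, 12), (74, 10), (76, 11), (78, 12), (80, 10), (82, 11), (84, 11), (86, 9), (88, 11), (90, 10), (92, 10), (94, 12), (96, 11), (98, 11), (100, 12), (102, 45), (104, 45), (106, 45), (108, 45), (110, 44)]
[ 0.5475 -0.2164  0.218 ]
w3.png [(70, 11), (72, 15), (74, 19), (76, 13), (78, 13), (80, 14), (82, 13), (84, 12), (86, 12), (88, 13), (90, 12), (92, 13), (94, 13), (96, 14), (98, 13), (100, 12), (102, 24), (104, 57), (106, 56), (108, 56), (110, 58)]
[ 0.5464 -0.2168  0.3912]
[318.03093664  97.80826754] [318.06543367  97.29709024] [np.float64(97.39880703657451), np.float64(97.18622998312831)]
```

```bash
cat >> h.py <<'E'
from scipy.spatial.transform import Rotation as Ro
EP=[0.56275247,0.21300647,-0.28328179]; XR=.03045
def Rrest(yaw=EP[2]): return Ro.from_euler('z',yaw)*Ro.from_euler('y',-30,degrees=True)
def rest(X,Y,Z):
    o=Ro.from_euler('z',EP[2]).apply([XR,.0975,.075])+[EP[0],EP[1],0]; return o+Rrest().apply([X,Y,Z])
E
python3 - <<'E'
from h import *
s=robot.state(); Rn=Ro.from_euler('xyz',s['orientation']); 
M=np.array([[0,1,0],[1,0,0],[0,0,-1]]).T  # columns: tool x=rest y, tool y=rest x, tool z=-rest z
Rt=Rrest()*Ro.from_matrix(M)
print(s['position'],np.degrees((Rt*Rn.inv()).as_rotvec()).round(2))
T=rest(.0545,0,.1585); print(T,(T-s['position'])*1000, rest(.0045,0,.0985))
E
```

```text
[ 0.56134707 -0.28876714  0.27053749] [ -1.11 -30.45 -27.88]
[0.58846673 0.30706811 0.23951503] [ 27.11966689 595.83524471 -31.02245923] [0.57569561 0.31078592 0.1625535 ]
```

Emit:
{"api": "send_rows", "payload": {"moves": [{"jaw":-1,"xyz":[0,10,30],"rot":[0,0,0]},{"jaw":-1,"xyz":[0,50,60],"rot":[0,-2,-2]},{"jaw":-1,"xyz":[5,100,70],"rot":[0,-5,-5]},{"jaw":-1,"xyz":[10,155,70],"rot":[-0.3,-9,-8]},{"jaw":-1,"xyz":[15,210,70],"rot":[-0.5,-13,-12]},{"jaw":-1,"xyz":[20,265,70],"rot":[-0.6,-17,-16]},{"jaw":-1,"xyz":[25,320,70],"rot":[-0.8,-21,-19]},{"jaw":-1,"xyz":[27,375,70],"rot":[-0.9,-25,-23]},{"jaw":-1,"xyz":[27,430,70],"rot":[-1,-28,-26]},{"jaw":-1,"xyz":[27,485,70],"rot":[-1.1,-30.4,-27.9]},{"jaw":-1,"xyz":[27,540,65],"rot":[-1.1,-30.4,-27.9]},{"jaw":-1,"xyz":[27,580,55],"rot":[-1.1,-30.4,-27.9]}]}}

```text
time_s: 6.55
position: [0.5879, 0.2938, 0.3242]
orientation: [2.62, 0.003, 1.289]
ft_force: [0.5, -0.4, -4.2]
width: 0.093
grasp_force: 61.4
```

Emit:
{"api": "send_rows", "payload": {"moves": [{"jaw":-1,"xyz":[0,10,-30],"rot":[0,0,0]},{"jaw":-1,"xyz":[0,16,-65],"rot":[0,0,0]},{"jaw":-1,"xyz":[0,16,-86],"rot":[0,0,0]},{"jaw":-1,"xyz":[0,16,-86],"rot":[0,0,0]},{"jaw":-1,"xyz":[0,16,-86],"rot":[0,0,0]}]}}

```text
time_s: 7.18
position: [0.5898, 0.3072, 0.2407]
orientation: [2.616, 0.001, 1.287]
ft_force: [0.6, 0.4, -3.0]
width: 0.096
grasp_force: 61.3
```

Run:
```python
from h import *
a=snap('wrist','w4.png')['img']; b=snap('side','s4.png')['img']; snap('top','t4.png')
cv2.imwrite('pics/c4.png',np.vstack([a[:,:,::-1],cv2.resize(b[170:340,90:362][:,:,::-1],(320,200)).repeat(1,0) if 0 else cv2.resize(b[185:345,90:400][:,:,::-1],(388,200),interpolation=cv2.INTER_CUBIC) if 0 else cv2.copyMakeBorder(cv2.resize(b[170:345,90:400][:,:,::-1],(354,200),interpolation=cv2.INTER_CUBIC),0,0,0,286,0)]))
s=robot.state(); print(s['time_s'],s['position'],np.degrees(s['orientation']),s['width'],s['ft_force'],s['joints'].round(2))
f='w4.png'
for P in [(0,.1,0),(0.03,.1,0),(0,-.095,0),(.03,-.095,0),(.009,-.12,.1),(0,-.12,.1),(0,.1,.059),(0,-.095,.059),(.059,.075,.16),(.050,.075,.16),(.059,-.075,.16)]: print(P,proj(f,rest(*P)).round(1))
```

```text
7.325 [0.59021964 0.30760542 0.24210749] [ 1.49813457e+02 -2.51197170e-02  7.37275185e+01] 0.09403706395034304 [-0.72513219  0.05018874 -4.03354114] [-0.18  0.36 -0.71  1.8   0.87  1.   -1.59]
(0, 0.1, 0) [247.4  66. ]
(0.03, 0.1, 0) [285.9  66. ]
(0, -0.095, 0) [260.6 286.2]
(0.03, -0.095, 0) [292.2 286.1]
(0.009, -0.12, 0.1) [251.4 397.3]
(0, -0.12, 0.1) [238.2 397.3]
(0, 0.1, 0.059) [227.6  56.5]
(0, -0.095, 0.059) [248.1 327. ]
(0.059, 0.075, 0.16) [329.7  98.8]
(0.05, 0.075, 0.16) [303.1  98.8]
(0.059, -0.075, 0.16) [327.1 432.2]
```

View pics/c4.png

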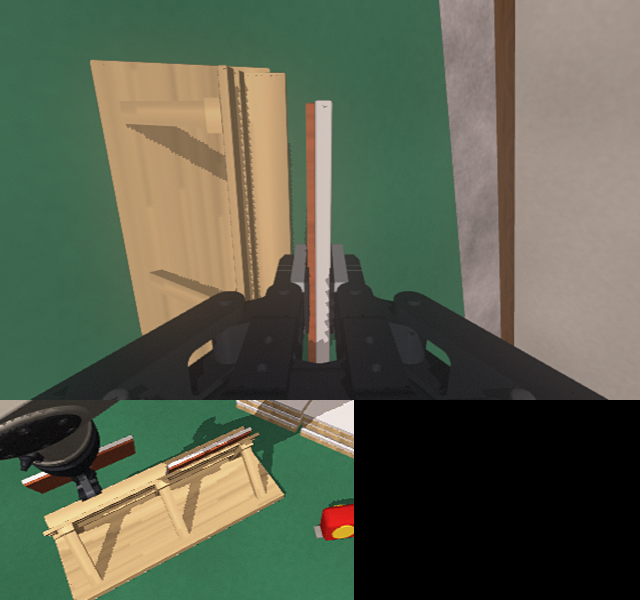

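The wrist view shows the ledge's front edge running from (285, 73) to about (289, 245), and the slats at columns 220–243. The held tile is at columns 306–331 with its end at row 100. I'll zoom in on the ledge and slats.

Run:
```python
from h import *
a=cv2.imread('pics/w4.png'); A=cv2.resize(a[55:255,205:345],(420,600),interpolation=cv2.INTER_CUBIC)
t=cv2.imread('pics/top0.png');B=cv2.resize(t[132:207,160:255],(380,300),interpolation=cv2.INTER_CUBIC)
s=cv2.imread('pics/side0.png');C=cv2.resize(s[215:290,122:217],(380,300),interpolation=cv2.INTER_CUBIC)
cv2.imwrite('pics/c5.png',np.hstack([A,np.vstack([B,C])]))
```

```text
(no output)
```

View pics/c5.png

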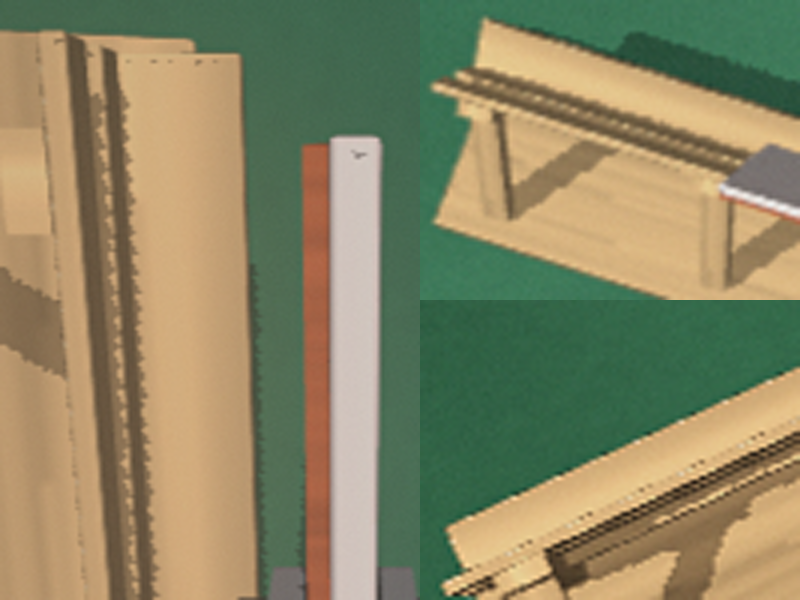

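Run:
```python
from h import *
from scipy.optimize import least_squares
f='w4.png'
def pt(p,X,Y,Z):
    o=Ro.from_euler('z',p[2]).apply([XR,.0975,.075])+[p[0],p[1],0]; return o+Rrest(p[2]).apply([X,Y,Z])
def col(p,X,Z,v):
    a=proj(f,pt(p,X,.1,Z));b=proj(f,pt(p,X,-.05,Z)); return a[0]+(b[0]-a[0])*(v-a[1])/(b[1]-a[1])
def r(p):
    a=proj(f,pt(p,.03,.1,0))-[285.3,73]
    return np.r_[a, col(p,.03,0,251.7)-291.3, col(p,0,.059,67.7)-227.7, col(p,0,.059,251.7)-242.3, col(p,.03,0,160)-288.3]
q=least_squares(r,EP);p=q.x;print(p,np.degrees(p[2]),r(p).round(2)); EP[:]=p
print('rest o',rest(0,0,0))
s=robot.state(); Rn=Ro.from_euler('xyz',s['orientation'])
# tile pose by fit: tile frame = rest axes approx -> solve offset (a,b) & yaw about rest z with top at z from tool
TCP=s['position']; tz=Rn.apply([0,0,1]); 
Rtile=Rn*Ro.from_matrix(np.array([[0,1,0],[1,0,0],[0,0,-1]]).T).inv() if 0 else Ro.from_matrix(np.c_[Rn.apply([0,1,0]),Rn.apply([1,0,0]),-tz])
def tp(k,X,Y): # top corner; k=(dx,dy,rot)
    return TCP+Rtile.apply(np.array([k[0],k[1],.0015])+Ro.from_euler('z',k[2]).apply([X,Y,0]))
def r2(k):
    o=[]
    for X,u0,u1 in((-.0045,305.7,306.7),(.0045,331.7,330.6)):
        a=proj(f,tp(k,X,.075));b=proj(f,tp(k,X,-.03)); 
        for v,u in((101.5,u0),(251.7,u1)): o.append(a[0]+(b[0]-a[0])*(v-a[1])/(b[1]-a[1])-u)
    o.append(proj(f,tp(k,0.002,.075))[1]-100.7); return o
k=least_squares(r2,[0,0,0],x_scale=[.01,.01,.1]); print('tile in tool',k.x,np.round(k.fun,1))
c=TCP+Rtile.apply([k.x[0],k.x[1],-.0485])
print('tile centre in rest', Rrest(EP[2]).inv().apply(c-rest(0,0,0)))
print('tool tile rot err', np.degrees((Rrest(EP[2])*Rtile.inv()).as_rotvec()))
for d in [(.0545,0,.0585+.05),]: print(rest(*d))
for n in('top','side'): print(n,[proj(n+'0.png',rest(*P)).round(1) for P in((.03,.1,0),(0,.1,.059),(0,-.113,.1))])
```

```text
[ 0.56151848  0.20777575 -0.2791572 ] -15.994529117902426 [ 0.19 -0.01 -0.03 -0.14  0.02  0.  ]
rest o [0.61765539 0.29311097 0.075     ]
tile in tool [-0.00198744 -0.00162825 -0.00097011] [-0.4  0.2  0.4 -0.2 -0. ]
tile centre in rest [0.05541781 0.00465416 0.11140031]
tool tile rot err [0.02770566 0.18617713 0.27799298]
[0.61088483 0.29508195 0.19621376]
top [array([175.4, 136.7]), array([162.9, 152.2]), array([237.5, 182.7])]
side [array([127.7, 270.7]), array([126.6, 284.9]), array([243.5, 228.2])]
```

Emit:
{"api": "send_rows", "payload": {"moves": [{"jaw":-1,"xyz":[-6,0.7,-30],"rot":[0,0.2,0.3]},{"jaw":-1,"xyz":[-12.3,1.4,-59],"rot":[0,0.2,0.3]},{"jaw":-1,"xyz":[-12.3,1.4,-66],"rot":[0,0.2,0.3]},{"jaw":-1,"xyz":[-12.3,1.4,-73],"rot":[0,0.2,0.3]},{"jaw":-1,"xyz":[-12.3,1.4,-73],"rot":[0,0.2,0.3]},{"jaw":-1,"xyz":[-12.3,1.4,-73],"rot":[0,0.2,0.3]}]}}

```text
time_s: 8.07
position: [0.5782, 0.3091, 0.169]
orientation: [2.618, 0.001, 1.292]
ft_force: [0.7, 0.5, -3.5]
width: 0.093
grasp_force: 61.2
```

Run:
```python
from h import *
a=snap('wrist','w6.png')['img'][:,:,::-1]; b=snap('side','s6.png')['img'][:,:,::-1]
P=[]
for i in range(8): s=robot.state(); P.append(s['position'])
print(s['time_s'],np.mean(P,0),np.std(P,0),np.degrees(s['orientation']),s['ft_force'])
cv2.imwrite('pics/c6.png',np.hstack([cv2.resize(a[40:260,200:360],(436,600),interpolation=cv2.INTER_CUBIC),cv2.copyMakeBorder(cv2.resize(b[170:340,100:260],(360,382),interpolation=cv2.INTER_CUBIC),0,218,0,0,0)]))
```

```text
8.175 [0.57797856 0.30905588 0.16874705] [1.11022302e-16 5.55111512e-17 0.00000000e+00] [1.50018269e+02 4.99707775e-02 7.40362814e+01] [ 0.31160368 -0.09294024 -3.90559746]
```

View pics/c6.png

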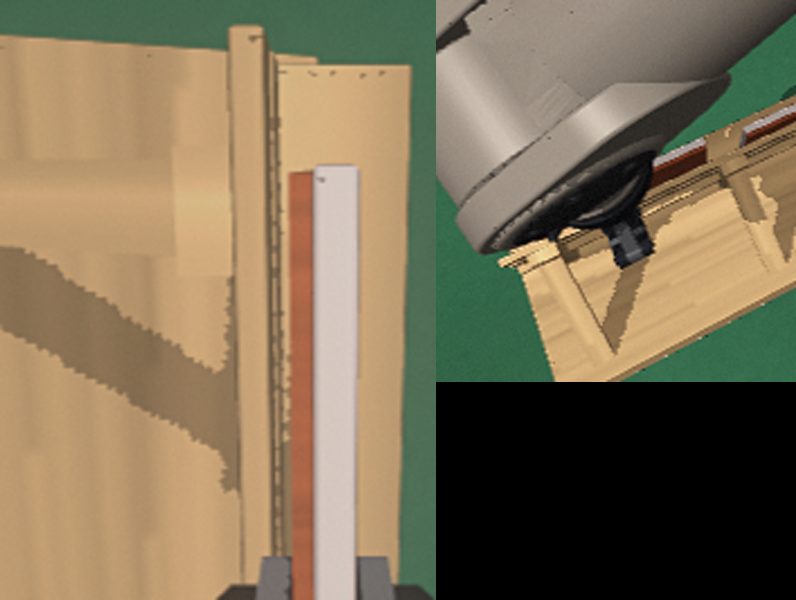

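The tile is parallel to the slats, a few mm clear and above the ledge. Now small steps until contact.

Emit:
{"api": "send_rows", "payload": {"moves": [{"jaw":-1,"xyz":[-2.5,0.7,-1.5],"rot":[0,0,0]},{"jaw":-1,"xyz":[-1.1,0.3,-4.1],"rot":[0,0,0]},{"jaw":-1,"xyz":[-1.1,0.3,-4.1],"rot":[0,0,0]}]}}

```text
time_s: 8.55
position: [0.5764, 0.3087, 0.1634]
orientation: [2.62, 0.003, 1.292]
ft_force: [0.5, 0.1, -2.7]
width: 0.094
grasp_force: 61.3
```

Emit:
{"api": "send_rows", "payload": {"moves": [{"jaw":-1,"xyz":[0.7,-0.2,-1.3],"rot":[0,0,0]},{"jaw":-1,"xyz":[0.7,-0.2,-1.3],"rot":[0,0,0]}]}}

```text
time_s: 8.8
position: [0.5768, 0.3089, 0.1631]
orientation: [2.619, 0.003, 1.292]
ft_force: [-3.9, -2.1, 2.2]
width: 0.089
grasp_force: 62.3
```

Emit:
{"api": "send_rows", "payload": {"moves": [{"jaw":-1,"xyz":[-0.8,0.2,-0.5],"rot":[0,0,0]},{"jaw":-1,"xyz":[-0.8,0.2,-0.5],"rot":[0,0,0]}]}}

```text
time_s: 9.05
position: [0.5766, 0.309, 0.1629]
orientation: [2.618, 0.002, 1.292]
ft_force: [-4.9, -2.4, 5.1]
width: 0.092
grasp_force: 62.8
```

Emit:
{"api": "send_rows", "payload": {"moves": [{"jaw":-1,"xyz":[-0.8,0.2,-0.5],"rot":[0,0,0]},{"jaw":-1,"xyz":[-0.8,0.2,-0.5],"rot":[0,0,0]}]}}

```text
time_s: 9.3
position: [0.5763, 0.3091, 0.1627]
orientation: [2.617, 0.002, 1.292]
ft_force: [-4.1, -2.7, 5.5]
width: 0.096
grasp_force: 62.9
```

Emit:
{"api": "send_rows", "payload": {"moves": [{"jaw":-1,"xyz":[-0.8,0.2,-0.5],"rot":[0,0,0]},{"jaw":-1,"xyz":[-1.6,0.4,-1.0],"rot":[0,0,0]},{"jaw":-1,"xyz":[-1.6,0.4,-1.0],"rot":[0,0,0]}]}}

```text
time_s: 9.68
position: [0.5756, 0.3096, 0.1623]
orientation: [2.615, 0.001, 1.292]
ft_force: [-1.4, -1.4, 5.6]
width: 0.093
grasp_force: 62.6
```

Run:
```python
from h import *
a=snap('wrist','w7.png')['img'][:,:,::-1]; t=snap('top','t7.png')['img'][:,:,::-1]
s=robot.state(); print(s['time_s'],s['position'],np.degrees(s['orientation']),s['ft_force'],s['torque'])
cv2.imwrite('pics/c7.png',np.hstack([cv2.resize(a[40:260,200:360],(436,600),interpolation=cv2.INTER_CUBIC),cv2.copyMakeBorder(cv2.resize(t[130:240,160:320],(360,248),interpolation=cv2.INTER_CUBIC),0,352,0,0,0)]))
```

```text
9.775 [0.57561697 0.3096491  0.16228139] [1.49852454e+02 4.85117952e-02 7.40269886e+01] [-1.8801194  -2.39269679  5.62956292] [-0.3684537   0.09602059 -0.30421279]
```

View pics/c7.png

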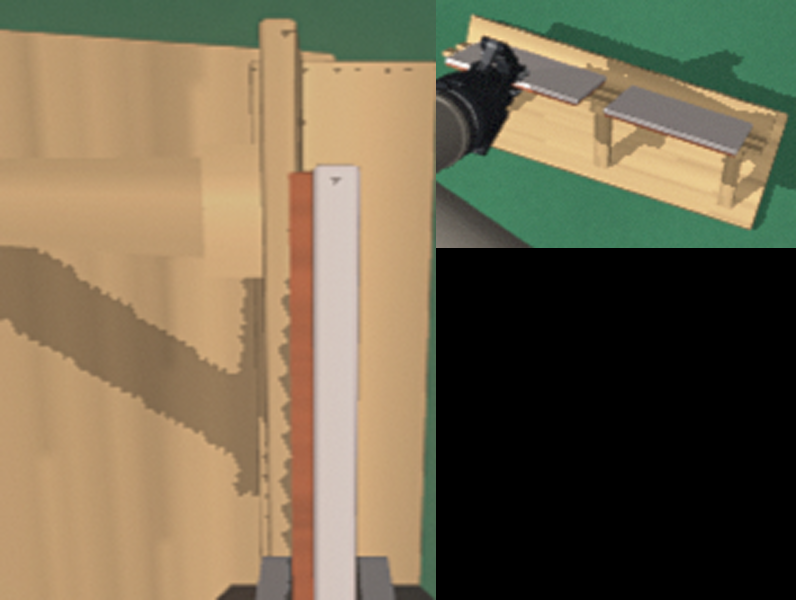

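The tile now looks close against the slats. I'll compute the remaining gap from this image.

Run:
```python
from h import *
from scipy.optimize import least_squares
EP[:]=[0.56151848,0.20777575,-0.2791572]
for f in('w6.png','w7.png'):
    im=cv2.imread('pics/'+f).astype(int)
    for v in(85,95,120,200): print(f,v,'R-G',[int(x) for x in im[v,296:336,2]-im[v,296:336,1]],'sum',[int(x) for x in im[v,286:336].sum(1)//3])
    for P in((0,.07,.1),(.009,.07,.1),(0,.1,.059),(0,.06,.059),(0,.1,0),(.03,.1,0),(.03,.06,0)): print(P,proj(f,rest(*P)).round(1))
```

```text
w6.png 85 R-G [32, 23, 17, 23, 22, 19, 25, 31, 34, 34, 34, 34, 35, 36, 36, 35, 35, 34, 35, 35, 36, 35, 36, 35, 36, 36, 37, 38, 39, 38, 39, 39, 37, 38, 38, 38, 38, 38, 37, 38] sum [154, 159, 158, 159, 160, 160, 158, 163, 165, 160, 140, 103, 82, 104, 101, 87, 113, 161, 177, 174, 175, 173, 173, 174, 173, 174, 171, 173, 174, 174, 173, 173, 173, 173, 173, 172, 172, 172, 170, 173, 170, 170, 169, 168, 168, 168, 167, 164, 164, 164]
w6.png 95 R-G [34, 24, 18, 27, 25, 21, 26, 32, 34, 34, 34, 35, 35, 35, 36, 36, 36, 36, 36, 36, 36, 36, 35, 35, 35, 37, 37, 37, 38, 39, 40, 38, 38, 38, 38, 38, 39, 37, 36, 35] sum [154, 160, 159, 160, 161, 161, 160, 162, 163, 161, 148, 106, 84, 123, 124, 95, 134, 170, 176, 176, 174, 175, 174, 175, 173, 172, 172, 174, 174, 173, 174, 173, 173, 174, 173, 172, 173, 172, 171, 170, 171, 170, 170, 168, 167, 168, 166, 165, 165, 163]
w6.png 120 R-G [36, 27, 19, 20, 31, 23, 25, 32, 33, 46, 63, 72, 72, 71, 71, 71, 72, 74, 42, 17, 17, 15, 13, 14, 14, 14, 13, 12, 13, 13, 13, 12, 12, 17, 17, 17, 33, 38, 37, 39] sum [137, 155, 160, 161, 160, 160, 160, 161, 162, 166, 156, 119, 88,
[... 2048 characters left out ...]
, 200, 202, 201, 201, 203, 202, 194, 161, 163, 171, 171, 169]
w7.png 200 R-G [37, 29, 30, 35, 38, 37, 36, 32, 25, 24, 41, 66, 74, 74, 72, 73, 73, 74, 60, 24, 16, 16, 15, 15, 14, 15, 14, 14, 13, 15, 14, 14, 13, 15, 15, 31, 39, 38, 37, 39] sum [115, 115, 114, 114, 115, 113, 114, 112, 111, 141, 158, 129, 128, 152, 161, 161, 160, 135, 114, 112, 114, 117, 115, 117, 116, 117, 119, 115, 111, 150, 178, 197, 202, 200, 201, 200, 202, 201, 199, 200, 200, 201, 203, 196, 169, 166, 170, 171, 169, 165]
(0, 0.07, 0.1) [308.6 125.1]
(0.009, 0.07, 0.1) [334.8 125.1]
(0, 0.1, 0.059) [310.7  48.2]
(0, 0.06, 0.059) [311.1 140.7]
(0, 0.1, 0) [312.7  63.1]
(0.03, 0.1, 0) [362.   63.2]
(0.03, 0.06, 0) [359.5 130.2]
```

Emit:
{"api": "send_rows", "payload": {"moves": [{"jaw":-1,"xyz":[-0.8,0.2,-0.5],"rot":[0,0,0]},{"jaw":-1,"xyz":[-1.6,0.4,-1.0],"rot":[0,0,0]},{"jaw":-1,"xyz":[-1.6,0.4,-1.0],"rot":[0,0,0]}]}}

```text
time_s: 10.15
position: [0.5753, 0.3098, 0.1621]
orientation: [2.613, 0.0, 1.292]
ft_force: [1.3, -2.1, 6.0]
width: 0.093
grasp_force: 62.5
```

Emit:
{"api": "send_rows", "payload": {"moves": [{"jaw":-1,"xyz":[0,0,0],"rot":[0.15,0.5,0]},{"jaw":-1,"xyz":[0,0,0],"rot":[0.25,0.9,0]},{"jaw":-1,"xyz":[0,0,0],"rot":[0.25,0.9,0]}]}}

```text
time_s: 10.52
position: [0.5757, 0.3097, 0.1623]
orientation: [2.629, 0.0, 1.292]
ft_force: [2.3, -2.6, 5.6]
width: 0.092
grasp_force: 62.4
```

Emit:
{"api": "send_rows", "payload": {"moves": [{"jaw":-1,"xyz":[-0.4,0.1,-0.2],"rot":[-0.13,-0.45,0]},{"jaw":-1,"xyz":[-0.4,0.1,-0.2],"rot":[-0.13,-0.45,0]},{"jaw":-1,"xyz":[-0.4,0.1,-0.2],"rot":[-0.13,-0.45,0]}]}}

```text
time_s: 10.9
position: [0.5755, 0.3098, 0.1622]
orientation: [2.62, -0.0, 1.292]
ft_force: [2.3, -1.7, 5.3]
width: 0.098
grasp_force: 62.4
```

Emit:
{"api": "send_rows", "payload": {"moves": [{"jaw":-0.75,"xyz":[0,0,0],"rot":[0,0,0]},{"jaw":-0.6,"xyz":[0,0,0],"rot":[0,0,0]},{"jaw":-0.4,"xyz":[0,0,0],"rot":[0,0,0]},{"jaw":-0.4,"xyz":[0,0,0],"rot":[0,0,0]},{"jaw":-0.4,"xyz":[0,0,0],"rot":[0,0,0]}]}}

```text
time_s: 11.52
position: [0.5712, 0.3104, 0.1586]
orientation: [2.629, 0.003, 1.293]
ft_force: [0.5, -0.4, -0.3]
width: 0.302
grasp_force: 0.0
```

Run:
```python
from h import *
snap('wrist','w8.png')
f='w8.png';im=cv2.imread('pics/'+f).astype(int)
for v in(85,120,200): print(v,[int(x) for x in im[v,286:346].sum(1)//3],[int(x) for x in im[v,296:336,2]-im[v,296:336,1]])
s=robot.state(); print(s['position'],s['ft_force'],s['width'])
```

```text
85 [164, 165, 163, 162, 162, 163, 160, 160, 161, 160, 159, 159, 157, 158, 159, 160, 159, 133, 140, 156, 160, 162, 161, 126, 128, 153, 161, 161, 161, 162, 162, 162, 162, 165, 169, 156, 131, 161, 178, 176, 176, 174, 175, 175, 174, 175, 173, 175, 176, 175, 173, 175, 175, 175, 175, 175, 172, 174, 173, 174] [36, 35, 36, 37, 36, 36, 37, 30, 31, 36, 36, 36, 37, 28, 29, 35, 37, 37, 37, 38, 38, 38, 37, 38, 38, 37, 29, 31, 34, 34, 33, 35, 35, 35, 36, 35, 36, 35, 34, 35]
120 [156, 162, 171, 175, 175, 175, 175, 175, 176, 174, 174, 175, 175, 175, 176, 174, 175, 175, 175, 175, 176, 177, 178, 144, 136, 154, 160, 160, 160, 163, 162, 162, 164, 167, 167, 152, 129, 120, 120, 119, 119, 118, 120, 118, 108, 149, 179, 198, 204, 203, 204, 203, 202, 204, 204, 204, 202, 204, 204, 205] [36, 35, 35, 36, 35, 36, 35, 36, 35, 35, 35, 35, 37, 30, 32, 36, 37, 36, 38, 38, 37, 38, 37, 37, 37, 41, 61, 74, 75, 74, 74, 74, 73, 74, 53, 19, 17, 16, 14, 13]
200 [119, 119, 121, 121, 120, 119, 120, 119, 115, 117, 116, 115, 115, 116, 116, 114, 118, 115, 100, 132, 157, 161, 157, 128, 120, 143, 159, 161, 163, 161, 137, 116, 115, 118, 115, 112, 115, 117, 116, 116, 118, 115, 113, 105, 150, 182, 198, 202, 202, 202, 202, 202, 202, 202, 203, 202, 203, 203, 197, 178] [25, 27, 26, 27, 26, 27, 26, 27, 23, 30, 36, 37, 37, 29, 28, 32, 35, 36, 37, 37, 30, 27, 26, 25, 24, 41, 66, 73, 72, 72, 72, 72, 74, 51, 18, 16, 15, 15, 14, 13]
[0.57139777 0.31028511 0.15875559] [-0.53052559  0.09540423  0.0479033 ] 0.3009405133363942
```

The hand relaxed about 5 mm back on release. I'll centre it on the tile, then retreat up the slope.

Emit:
{"api": "send_rows", "payload": {"moves": [{"jaw":-0.4,"xyz":[3.8,-1.1,2.3],"rot":[0,0,0]},{"jaw":-0.4,"xyz":[3.8,-1.1,2.3],"rot":[0,0,0]},{"jaw":-0.4,"xyz":[-1,0.3,11],"rot":[0,0,0]},{"jaw":-0.4,"xyz":[-10.6,3,28.3],"rot":[0,0,0]},{"jaw":-0.4,"xyz":[-25,7.2,54.3],"rot":[0,0,0]},{"jaw":-0.4,"xyz":[-49,14,97.5],"rot":[0,0,0]},{"jaw":-0.4,"xyz":[-73,21,140],"rot":[0,0,0]},{"jaw":-0.4,"xyz":[-100,21,190],"rot":[0,0,0]},{"jaw":-0.4,"xyz":[-120,21,220],"rot":[0,0,0]},{"jaw":-0.4,"xyz":[-120,21,220],"rot":[0,0,0]}]}}

```text
time_s: 12.82
position: [0.45, 0.3339, 0.3839]
orientation: [2.622, -0.004, 1.297]
ft_force: [-0.1, 0.3, 0.3]
width: 0.298
grasp_force: 0.0
```

Run:
```python
from h import *
a=snap('wrist','w9.png')['img'][:,:,::-1]; t=snap('top','t9.png')['img'][:,:,::-1]
s=robot.state(); print(s['time_s'],s['position'],s['ft_force'])
cv2.imwrite('pics/c9.png',np.hstack([cv2.resize(a,(480,300)),cv2.resize(t[130:240,160:320],(320,220),interpolation=cv2.INTER_CUBIC)[:, :, :].repeat(1,0) if 0 else cv2.copyMakeBorder(cv2.resize(t[130:240,150:320],(320,207),interpolation=cv2.INTER_CUBIC),0,93,0,0,0)]))
```

```text
12.925 [0.45132243 0.33116667 0.37972729] [0.23457347 0.35458156 0.02113347]
```

View pics/c9.png

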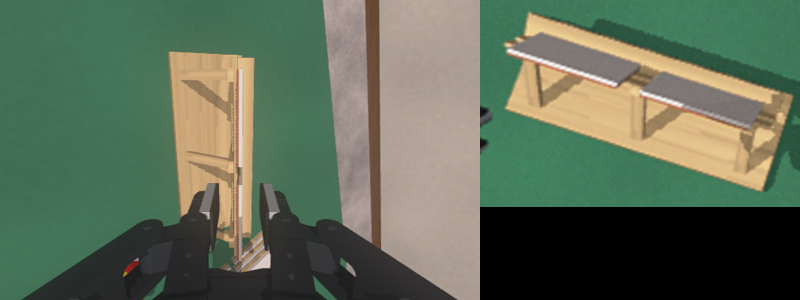

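The tile stands in the +y place, in line with the other tile (top-view crop, (510–638, 33–85) beside (642–765, 73–125)). The arm is clear.

```bash
python3 -c "
from cell import robot; print(robot.sign_off())"
```

```text
the job is handed in; nothing more can be done
None
```

The slipped tile was drawn out of the gap and set on the easel's +y place, glazed face outward and laid back against the rest; the job was handed in at about 13 s, with no verdict returned.

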